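Tug, unlatch and hold open the optics case

ROBOT

A 7-joint arm with a two-finger parallel gripper is mounted at the origin on the work surface. World frame = base frame: x ahead of the robot, y to its left, z up, the work surface at z = 0. Lengths are in m, angles in rad, forces in N, time in s.
With the tool pointing down it reaches from about 0.4 to 0.85 m from the base axis. Payload 10.4 kg.
Tool frame: the origin (TCP) lies at the very end of the fingers, on their centre line; the grasp point (between the pads) lies 19 mm behind it; z points along the fingers, y is the direction in which the jaws open and shut (so a half turn about z gives the same grasp; the last joint's range is limited). The gripper opens to 87 mm and grips with 3 to 60 N. Pads are 19 mm wide; open, the fingers measure 117 mm over their backs; the gripper's body (75 mm by 190 mm) begins 51 mm behind the grasp point.
Start: joints at [-1.274, 0.332, -0.065, 1.46, 0.022, 1.35, -0.088], TCP at [0.196, 0.593, 0.196] pointing down, gripper open.
Joint ranges: [-2.6, 2.6], [-0.5, 2.12], [-1.47, 1.34], [0.16, 2.42], [-1.27, 4.41], [0.06, 2.06], [-2.6, 2.6]. Speed limits (rad/s): [2.22, 2.22, 2.79, 2.79, 3.14, 3.14, 3.14].

INTERFACE

Orientations are given as a unit quaternion [x, y, z, w].
In Python, from bench import read_state, camera, close_job, recognise, masks_of gives the robot as it stands.
- The arm moves only by the tool play_rows, never from a script. Its argument "moves" is a list of rows, each a list of 3 entries, a list of its own where there are three numbers: the shift along the tool's x, y, z in cm, then the turn, a rotation vector about the tool's x, y, z in rad, then the finger opening in cm, from 0 to 8.7. In form: [[[dx, dy, dz], [ax, ay, az], jaw], ...]. A call has 1 to 8 rows; each row is the pose to reach, as a shift and turn from the pose commanded when the call began, along the tool's axes at that moment; what a row does not reach only later rows make up. A row lasts 1/8 s, in which the tool goes at most 62.5 mm and 10.7 degrees, less where a joint would pass 70% of its speed; a pose out of reach is approached as far as the arm can. A call with a gripper value outside its range is refused whole. The fingers move at their own pace and stop on an object; "grip_force" is the grip in N (left out, the last holds). Time passes only in rows, so rows that repeat a pose let the fingers close. It gives the time, the measured TCP pose, the force and the opening at its end, in the units of the state.
- read_state(): the state, without advancing time (a new reading comes with each control period).
- camera(name): name is "side" or "top"; returns a dict with "frame" (480x640x3 uint8, red, green, blue), "intrinsics" (3x3 intrinsics, pixels), "camera_from_world" (4x4, takes a point from world to camera coordinates). Camera axes: x right, y down, z forward; pixel columns grow to the right and rows downward; lengths in m; the calibration is good to about 2 mm. A picture is of the moment at which its call begins. There is no depth.
- close_job(): hands the job in, once; it reports no verdict.
Trained networks look in a picture, given as the dict that the camera call returned (one of the last four; its "shot" number tells which), for a name from the list of things; names that differ only in an ending like _2 or _b are one class to them, and where a whole thing is asked for, a point or a joint stands for the part that bears it (a point fixed in the world has none). Each returns a list of dicts, best first, with "conf" (0 to 1); they miss things now and then, are a little off and sometimes report something else, mostly with a low value. They report only what shows in the picture. A call takes as long as a camera call.
- recognise(picture, query): "at" ([column, row] in pixels, amid what is visible of it).
- masks_of(picture, query): "region" (480x640 bool, what is visible of it) and "at" ([column, row] in pixels, amid what is visible of it).
The state is a dict: "time": time; "joint_positions": joint angles; "joint_vel": joint speeds; "joint_torque": joint torques, N m; "ee_pos": TCP position; "eef_rot": TCP orientation; "ft_force": force on the tool from outside, world axes, zero at the start; "torque": the same for the moment, N m; "width": finger opening in m.
Only numpy, scipy, OpenCV 4.12 (cv2) and the standard library are available. Lean on these libraries where they do the work, as an engineer would, in place of code of your own. Each camera call takes 0.05 s, during which the arm holds its last target.

TASK

Before touching the orange catch of the white optics case, tug the blue handle gently upwards to feel whether the lid is caught. If it is caught, slide the catch all the way over to let it go; then raise the lid slowly by its handle to about 45 degrees, and finish while still holding it there by the handle. Leave the other things on the bench where they are.

Things in the scene. Friction and masses are not known exactly. Their poses are not given: they have to be found in the camera images.
- case: White optics case with a grey lid, fixed to the bench: 180 mm deep (its x), 240 mm wide (its y), 70 mm high; the shut lid's top is 80 mm above the bench. Origin: centre of its underside. x points from the front (towards the robot) to the hinge at the back, y to the left, z up.
- housing_top (a point): Centre of the flat top, 70 mm above the bench, of the white catch housing (70 x 120 x 70 mm) that stands before the case's front wall at the right: x = -126, y = -70 mm in the case frame. A small steel nose of the lid, 30 mm wide along y and up to 80 mm high, reaches over its rear as far as x = -109 mm.
- lid_handle (a point): Middle of the lid's blue handle bar: round, 12 mm thick, 100 mm long along the case's y, with 94 mm free between its two posts; its axis is 40 mm above the lid's top. Lid shut: x = -55, y = +40, z = 120 mm in the case frame. Moves and turns with the lid; being round, it can turn between fingers that stay upright.
- lid_hinge (a point): Point on the hinge axis of the lid, at x = +85, y = 0, z = 70 mm in the case frame; the axis runs along the case's y axis. From here the handle of the shut lid lies 140 mm forward, 40 mm left and 50 mm up.
- lid (a joint): Lid angle, rad: 0 shut, grows as it opens (front edge rises and swings back), 0.79 is 45 degrees, at most 1.7. Sinks shut slowly when let go. 3 to 5 N upwards at the handle lift it when free. A caught lid has about 0.027 rad of play (4 mm at the handle), then stops dead; whether it is caught cannot be seen and differs from start to start.
- catch_knob (a point): Middle of the orange knob of the slide catch, standing on top of the catch housing: 18 mm along the case's x, 16 mm along y, from 1.5 to 29.5 mm above the housing top (this point 85.5 mm above the bench). At x = -135 mm and, fully to the right, y = -85 mm in the case frame. Room on both sides along y to pinch it from above.
- catch (a joint): Travel of the catch, m: 0 fully to the right (case -y), 0.030 fully to the left (case +y). It starts at 0 to 0.005 whether or not the lid is caught. Pushing it to the left by more than about 20 mm frees a caught lid; it takes about 3 N and stays where it is left.
- dish_mid (a point): Bystander: round glass dish, 84 mm across, 18 mm high. Its centre.
- amber_jar_mid (a point): Bystander: amber glass jar, 56 mm across, 75 mm high. Its centre.
- vial_mid (a point): Bystander: small glass vial with a blue cap, 28 mm across, 50 mm high. Its centre.
- slide_tray_mid (a point): Bystander: yellow slide tray, 100 x 130 x 22 mm. Its centre.
- probe_mid (a point): Bystander: steel probe with a green handle, 150 mm long, lying. Near its middle.
- eyepiece_center (a point): Bystander: black eyepiece standing upright, 38 mm across, 45 mm high. Its centre.

How it is judged:
By the outcome, as a careful person would: the job done as asked, in the order asked, and still so for the second after the job is handed in, while the arm keeps its last pose, push and grip.
It also fails if it takes over 54 s, if anything falls off the work surface, if the arm or the gripper's body presses on something with over 40 N, if the wrist force passes 120 N, or if a joint passes its speed limit or range.

## Working session

There is one attempt and no reset: what is moved stays moved. The work goes in short steps, Python scripts to look and compute and a tool call to move; the robot and the scene stay as the last step left them, time stands still between calls to the robot, and variables do not carry over. Pictures are saved under pics/ and viewed, and the job is handed in when it is done.

Besides the shell and the picture viewer there is one more tool, called after ">>>" by a JSON object that holds its "op" and its "data". play_rows: Moves the arm, as the interface text tells. Its arguments: {"type":"object","properties":{"moves":{"type":"array","items":{"type":"array"}},"grip_force":{"type":"number"}},"required":["moves"]}

```bash
mkdir -p pics; cat > h.py <<'E'
import numpy as np,cv2
from bench import *
from scipy.spatial.transform import Rotation as R
def snap(n,f):
    p=camera(n); cv2.imwrite('pics/'+f,p['frame'][:,:,::-1]); return p
def ray(p,uv):
    K=p['intrinsics'];T=np.array(p['camera_from_world']);Rm=T[:3,:3];c=-Rm.T@T[:3,3]
    d=Rm.T@np.linalg.inv(K)@np.array([uv[0],uv[1],1.]);return c,d/np.linalg.norm(d)
def onz(p,uv,z):
    c,d=ray(p,uv);return c+d*(z-c[2])/d[2]
def proj(p,X):
    T=np.array(p['camera_from_world']);x=T[:3,:3]@np.asarray(X)+T[:3,3];u=np.array(p['intrinsics'])@x;return u[:2]/u[2]
def tri(a,ua,b,ub):
    c1,d1=ray(a,ua);c2,d2=ray(b,ub)
    s=np.linalg.lstsq(np.stack([d1,-d2],1),c2-c1,rcond=None)[0]
    P,Q=c1+s[0]*d1,c2+s[1]*d2;return (P+Q)/2,np.linalg.norm(P-Q)
E
python3 - <<'E'
from h import *
a=snap('top','t0.png');b=snap('side','s0.png')
for q in ['case','housing_top','lid_handle','catch_knob','lid','lid_hinge']:
    for n,p in(('top',a),('side',b)):
        print(q,n,[(np.round(r['at']),round(r['conf'],2)) for r in recognise(p,q)[:2]])
s=read_state();print(s['time'],s['ee_pos'],s['eef_rot'],s['ft_force'],s['width'])
E
```

```text
case top [(array([334., 188.]), 0.81)]
case side [(array([370., 275.]), 0.86), (array([384., 211.]), 0.36)]
housing_top top [(array([336., 187.]), 0.72)]
housing_top side [(array([368., 274.]), 0.63)]
lid_handle top [(array([330., 175.]), 0.87)]
lid_handle side [(array([377., 258.]), 0.61)]
catch_knob top [(array([372., 228.]), 0.39)]
catch_knob side [(array([327., 286.]), 0.65)]
lid top [(array([329., 180.]), 0.7)]
lid side [(array([380., 257.]), 0.56)]
lid_hinge top [(array([337., 185.]), 0.94)]
lid_hinge side [(array([364., 274.]), 0.64), (array([304., 254.]), 0.6)]
0.7 [0.1964719  0.59333625 0.19558821] [1.59206685e-01 9.87245273e-01 4.87323520e-05 6.75665492e-07] [-0.82326685 -0.85135185 -0.52203061] 0.08678145894365483
```

View pics/t0.png

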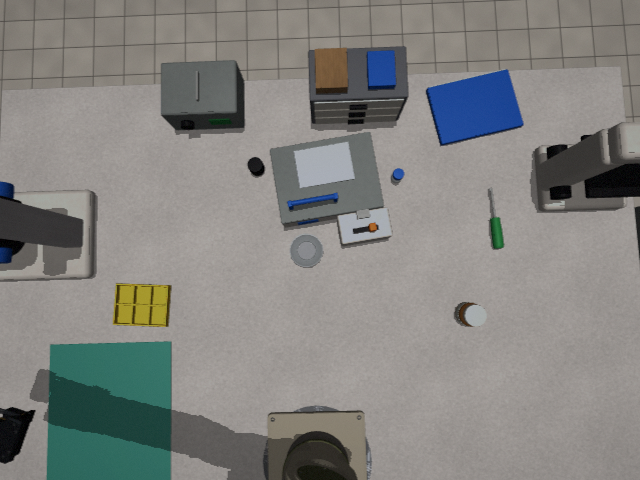

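View pics/s0.png

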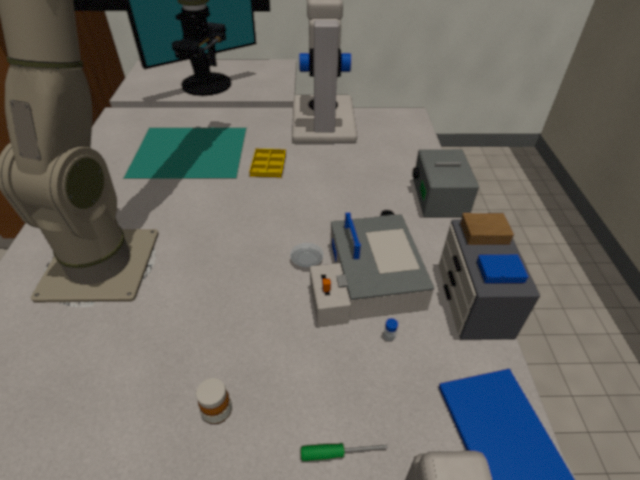

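```bash
python3 - <<'E'
import cv2
t=cv2.imread('pics/t0.png')[120:260,240:410];s=cv2.imread('pics/s0.png')[200:335,290:440]
cv2.imwrite('pics/tz.png',cv2.resize(t,None,fx=4.5,fy=4.2,interpolation=cv2.INTER_CUBIC) if 0 else cv2.resize(t,None,fx=4,fy=4,interpolation=cv2.INTER_CUBIC))
cv2.imwrite('pics/sz.png',cv2.resize(s,None,fx=4,fy=4,interpolation=cv2.INTER_CUBIC))
E
```

```text
(no output)
```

View pics/tz.png

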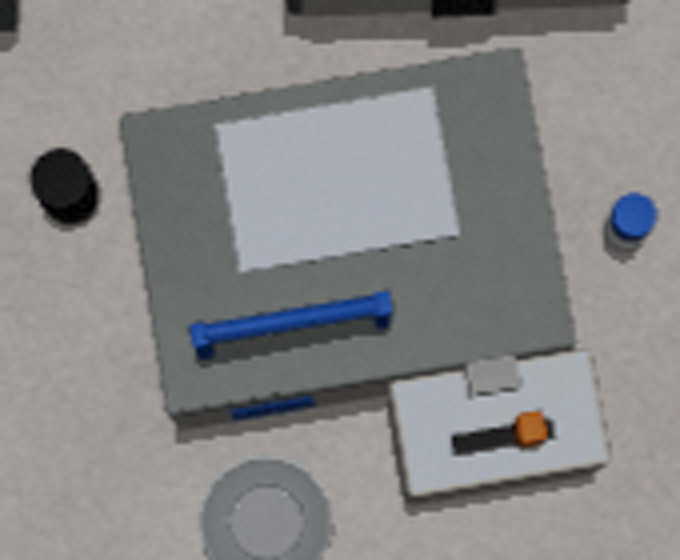

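View pics/sz.png

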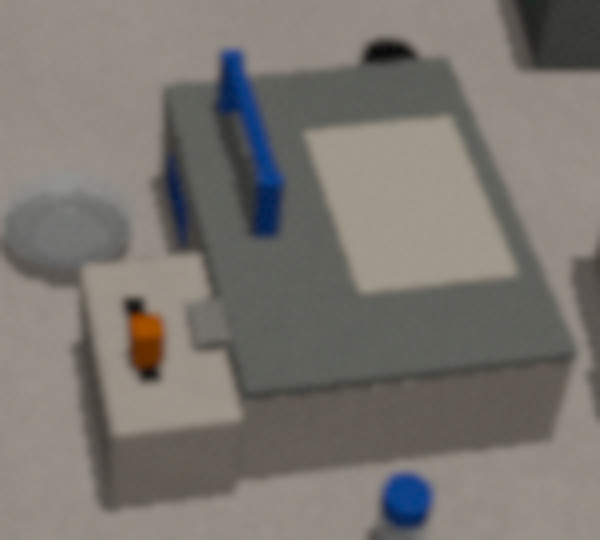

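```bash
cat > fit.py <<'E'
from h import *
from scipy.optimize import least_squares
a=camera('top');b=camera('side')
L=[(90,120,80),(90,-120,80),(-90,-120,80),(-90,120,80),(-161,-10,70),(-161,-130,70)]
Tp=[(122,115),(522,49),(574,345),(172,413),(410,495),(607,462)]
Ls=[(90,120,80),(90,-120,80),(-90,-120,80),(-90,120,80),(-161,-10,70),(-161,-130,70)]
Sp=[(445,60),(573,355),(245,392),(166,87),(83,267),(110,437)]
o=[(a,X,(240+u/4-.4,120+v/4-.4)) for X,(u,v) in zip(L,Tp)]+[(b,X,(290+u/4-.4,200+v/4-.4)) for X,(u,v) in zip(Ls,Sp)]
def W(q,X):
    c,s=np.cos(q[2]),np.sin(q[2]);X=np.array(X)/1000
    return np.array([q[0]+c*X[0]-s*X[1],q[1]+s*X[0]+c*X[1],X[2]])
f=lambda q:np.concatenate([proj(p,W(q,X))-uv for p,X,uv in o])
x0=onz(a,(327,180),.08)
r=least_squares(f,[x0[0],x0[1],0.1],loss='soft_l1');q=r.x
print('pose',q);print(np.round(f(q).reshape(-1,2),1).tolist())
for n,X in dict(handle=(-55,40,120),knob0=(-135,-85,85.5),hl=(-55,90,120),hr=(-55,-10,120),hinge=(85,0,70)).items():
    w=W(q,X);print(n,np.round(w,4),np.round(proj(a,w),1),np.round(proj(b,w),1))
# direct
print('knob tri',tri(a,(240+531/4,120+428/4),b,(290+147/4,200+335/4)))
s=read_state();P=s['ee_pos'];Rm=R.from_quat(s['eef_rot']).as_matrix();print(Rm.round(3).tolist())
E
python3 fit.py
```

```text
pose [ 0.6685498  -0.04567807  0.13590967]
[[-0.0, -0.4], [0.3, -0.9], [0.9, -0.5], [-0.6, -0.3], [0.2, 0.3], [1.9, 0.0], [0.6, -0.8], [1.2, -0.8], [-0.7, 0.1], [-1.0, -0.6], [-1.8, -0.7], [-0.5, -0.1]]
handle [ 0.6086 -0.0135  0.12  ] [313.1 199. ] [351.9 229.3]
knob0 [ 0.5463 -0.1482  0.0855] [372.8 226.6] [325.8 285.5]
hl [0.6019 0.036  0.12  ] [291.1 202.7] [347.5 214.9]
hr [ 0.6154 -0.063   0.12  ] [335.1 195.3] [356.7 244.7]
hinge [ 0.7528 -0.0342  0.07  ] [320.6 142.8] [413.6 250.9]
knob tri (array([ 0.54655853, -0.14741041,  0.08973612]), np.float64(0.0035568519397237907))
[[-0.949, 0.314, 0.0], [0.314, 0.949, 0.0], [0.0, 0.0, -1.0]]
```

>>> {"op": "play_rows", "data": {"moves": [[[-4.5,-3.5,0],[0,0,0.14],8.7],[[-9,-7,0],[0,0,0.28],8.7],[[-13.5,-10.5,0],[0,0,0.42],8.7],[[-18,-14,0],[0,0,0.56],8.7],[[-22.5,-17.5,0],[0,0,0.7],8.7],[[-27,-21,0],[0,0,0.84],8.7],[[-31.5,-24.5,0],[0,0,0.98],8.7],[[-36,-27.6,0],[0,0,1.115],8.7]]}}

```text
time: 1.8
ee_pos: [0.4523, 0.2164, 0.1959]
eef_rot: [0.659, 0.752, 0.001, -0.0]
ft_force: [0.4, 1.5, -0.5]
width: 0.0871
```

```bash
cat > go.py <<'E'
import sys
from h import *
# args: case x,y,z(mm) of TCP, yaw of tool-y relative to case x (deg)
q=[0.6685498,-0.04567807,0.13590967]
x,y,z,j=map(float,sys.argv[1:5])
c,s_=np.cos(q[2]),np.sin(q[2])
w=np.array([q[0]+(c*x-s_*y)/1e3,q[1]+(s_*x+c*y)/1e3,z/1e3])
s=read_state();Rm=R.from_quat(s['eef_rot']).as_matrix()
yw=q[2]+np.radians(j)
Y=np.array([np.cos(yw),np.sin(yw),0]);Z=np.array([0,0,-1.]);Rt=np.stack([np.cross(Y,Z),Y,Z],1)
d=w-s['ee_pos']
print('t',s['time'],'target',w.round(4),'now',np.round(s['ee_pos'],4),'shift cm',(Rm.T@d*100).round(2),'turn',R.from_matrix(Rm.T@Rt).as_rotvec().round(4))
print('F',np.round(s['ft_force'],2),'M',np.round(s['torque'],2),'w',round(s['width'],4),'q',np.round(s['joint_positions'],2))
e=np.array(s['ee_pos'])-np.array([q[0],q[1],0]);print('tcp in case mm',(1e3*np.array([c*e[0]+s_*e[1],-s_*e[0]+c*e[1],e[2]])).round(1))
E
python3 go.py -55 40 160 0
```

```text
t 1.8 target [ 0.6086 -0.0135  0.16  ] now [0.4523 0.2164 0.1959] shift cm [-24.84  12.48   3.58] turn [ 0.0007 -0.0007 -0.0046]
F [ 0.38  1.5  -0.49] M [-0.05  0.    0.05] w 0.0871 q [-0.85  0.05  0.33  1.8  -0.02  1.3  -0.39]
tcp in case mm [-178.7  289.   195.9]
```

>>> {"op": "play_rows", "data": {"moves": [[[-5,2.5,0.7],[0,0,0],8.7],[[-10,5,1.4],[0,0,0],8.7],[[-15,7.5,2.1],[0,0,0],8.7],[[-20,10,2.8],[0,0,0],8.7],[[-24.8,12.5,3.5],[0,0,0],8.7],[[-24.8,12.5,3.5],[0,0,0],8.7]]}}

```text
time: 2.55
ee_pos: [0.6096, -0.0157, 0.1597]
eef_rot: [0.66, 0.751, -0.001, 0.001]
ft_force: [-0.5, 1.3, 0.0]
width: 0.0869
```

```bash
python3 go.py -55 40 101 0; python3 - <<'E'
from h import *
a=snap('top','t1.png');b=snap('side','s1.png')
cv2.imwrite('pics/c1.png',np.hstack([cv2.resize(p['frame'][y:y+150,x:x+130,::-1],None,fx=3,fy=3) for p,x,y in((a,240,110),(b,290,170))]))
E
```

```text
t 2.55 target [ 0.6086 -0.0135  0.101 ] now [ 0.6096 -0.0157  0.1597] shift cm [ 0.24 -0.06  5.87] turn [-0.0011  0.0027 -0.0062]
F [-0.46  1.31  0.04] M [-0.08  0.07  0.08] w 0.0869 q [-0.48  0.35  0.54  1.58 -0.18  1.27  0.22]
tcp in case mm [-54.3  37.7 159.7]
```

View pics/c1.png

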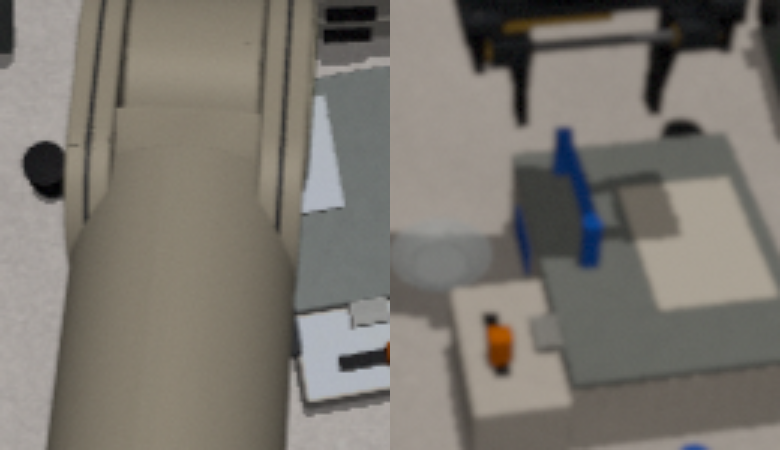

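>>> {"op": "play_rows", "data": {"moves": [[[0.2,0,2],[0,0,0],8.7],[[0.2,0,4],[0,0,0],8.7],[[0.2,0,5.6],[0,0,0],8.7],[[0.2,0,5.9],[0,0,0],4.5],[[0.2,0,5.9],[0,0,0],2.5],[[0.2,0,5.9],[0,0,0],1.6]], "grip_force": 10}}

```text
time: 3.4
ee_pos: [0.6091, -0.0085, 0.1024]
eef_rot: [0.657, 0.754, 0.001, 0.0]
ft_force: [-0.2, -0.8, 0.2]
width: 0.0647
```

>>> {"op": "play_rows", "data": {"moves": [[[0,0,0],[0,0,0],1.2],[[0,0,0],[0,0,0],0.8],[[0,0,0],[0,0,0],0.8],[[0,0,0],[0,0,0],0.8],[[0,0,0],[0,0,0],0.8]], "grip_force": 20}}

```text
time: 4.03
ee_pos: [0.6087, -0.0086, 0.1015]
eef_rot: [0.657, 0.753, 0.0, -0.0]
ft_force: [0.5, -0.1, -1.1]
width: 0.0153
```

```bash
python3 go.py -55 40 101 0
```

```text
t 4.025 target [ 0.6086 -0.0135  0.101 ] now [ 0.6087 -0.0086  0.1015] shift cm [-0.48 -0.07  0.05] turn [-0.     -0.0001  0.    ]
F [ 0.49 -0.12 -1.15] M [-0.08  0.05 -0.05] w 0.0153 q [-0.48  0.39  0.52  1.65 -0.21  1.16  0.24]
tcp in case mm [-54.3  44.8 101.5]
```

>>> {"op": "play_rows", "data": {"moves": [[[0,0,0],[0,0,0],0.8],[[0,0,0],[0,0,0],0.8],[[0,0,0],[0,0,0],0.8],[[0,0,0],[0,0,0],0.8]]}}

```text
time: 4.53
ee_pos: [0.6087, -0.0086, 0.1015]
eef_rot: [0.657, 0.754, 0.0, -0.0]
ft_force: [-0.0, 0.7, 0.1]
width: 0.0081
```

```bash
python3 go.py -55 40 101 0; python3 - <<'E'
from h import *
b=snap('side','s2.png')
cv2.imwrite('pics/c2.png',cv2.resize(b['frame'][150:330,270:450,::-1],None,fx=3,fy=3))
E
```

```text
t 4.525 target [ 0.6086 -0.0135  0.101 ] now [ 0.6087 -0.0086  0.1015] shift cm [-0.49 -0.07  0.05] turn [-0.     -0.0001  0.0001]
F [-0.04  0.66  0.07] M [-0.04  0.06  0.02] w 0.0081 q [-0.48  0.39  0.52  1.65 -0.21  1.16  0.24]
tcp in case mm [-54.3  44.9 101.5]
```

View pics/c2.png

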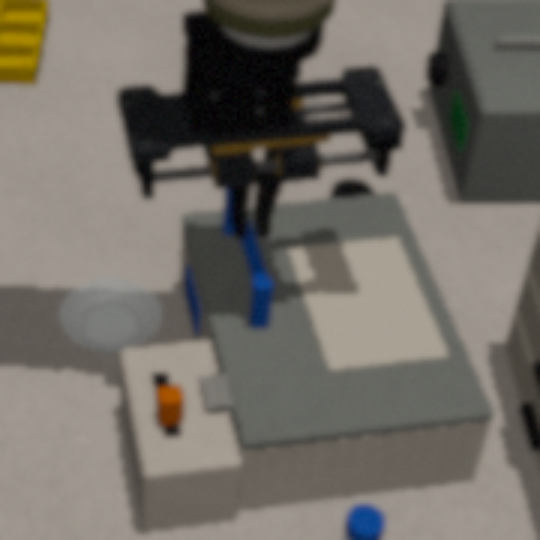

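```bash
python3 - <<'E'
from h import *
b=camera('side');s=read_state();P=np.array(s['ee_pos'])
for X in (P,P+[0,0,.019],P+[0,0,.07]): 
    u=proj(b,X);print(u,(u-[270,150])*3)
I=b['frame'][190:260,320:390,::-1];cv2.imwrite('pics/c3.png',cv2.resize(I,None,fx=8,fy=8,interpolation=cv2.INTER_CUBIC))
E
```

```text
[351.30281562 233.78752561] [243.90844686 251.36257682]
[351.79575364 227.66783932] [245.38726092 233.00351796]
[353.18697268 210.39624791] [249.56091803 181.18874374]
```

View pics/c3.png

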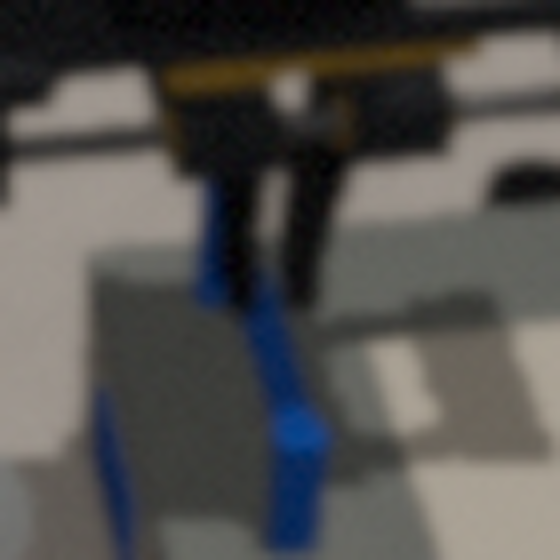

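```bash
python3 - <<'E'
from h import *
b=camera('side')
Rm=None
P=np.array([0.6096,-0.0157,0.1597]);Y=np.array([np.cos(.136),np.sin(.136),0])
I=cv2.imread('pics/s1.png')[170:240,315:395];I=cv2.resize(I,None,fx=8,fy=8,interpolation=cv2.INTER_CUBIC)
for k in(-.0435,.0435):
  for z in(0,.019):
    u=proj(b,P+k*Y+[0,0,z]);print(u);cv2.circle(I,tuple(int(v) for v in (u-[315,170])*8+4),4,(0,0,255),-1)
cv2.imwrite('pics/c4.png',I)
E
```

```text
[333.94978073 218.53769026]
[334.22326689 211.86877309]
[372.8922352  214.74002344]
[373.70920193 208.09174748]
```

View pics/c4.png

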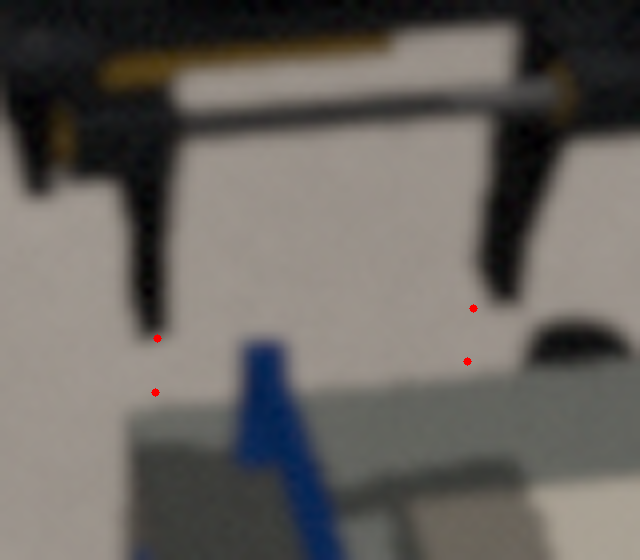

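>>> {"op": "play_rows", "data": {"moves": [[[0,0,0],[0,0,0],4],[[0,0,0],[0,0,0],4],[[0,0,0],[0,0,0],4],[[0,0,0],[0,0,0],4],[[0,0,0],[0,0,0],4]]}}

```text
time: 5.3
ee_pos: [0.6087, -0.0086, 0.1015]
eef_rot: [0.657, 0.754, 0.0, -0.0]
ft_force: [-0.4, 1.0, -0.3]
width: 0.0392
```

>>> {"op": "play_rows", "data": {"moves": [[[-0.5,0,0.4],[0,0,0],4],[[-0.5,0,0.8],[0,0,0],4],[[-0.5,0,1.2],[0,0,0],4],[[-0.5,0,1.5],[0,0,0],4],[[-0.5,0,1.5],[0,0,0],4]]}}

```text
time: 5.92
ee_pos: [0.6091, -0.0135, 0.0862]
eef_rot: [0.657, 0.754, -0.0, -0.0]
ft_force: [-0.1, 0.0, -0.4]
width: 0.0401
```

```bash
python3 go.py -55 40 101 0; python3 - <<'E'
from h import *
b=snap('side','s3.png');s=read_state()
I=b['frame'][190:260,320:390,::-1];I=cv2.resize(I,None,fx=8,fy=8,interpolation=cv2.INTER_CUBIC)
u=proj(b,s['ee_pos']);cv2.circle(I,tuple(int(v) for v in (u-[320,190])*8+4),4,(0,0,255),-1)
cv2.imwrite('pics/c5.png',I)
E
```

```text
t 5.925 target [ 0.6086 -0.0135  0.101 ] now [ 0.6091 -0.0135  0.0862] shift cm [ 0.01 -0.05 -1.48] turn [-0.0005 -0.0001  0.0002]
F [-0.11  0.01 -0.36] M [-0.09  0.03  0.04] w 0.0401 q [-0.46  0.41  0.52  1.66 -0.22  1.13  0.25]
tcp in case mm [-54.5  39.9  86.2]
```

View pics/c5.png

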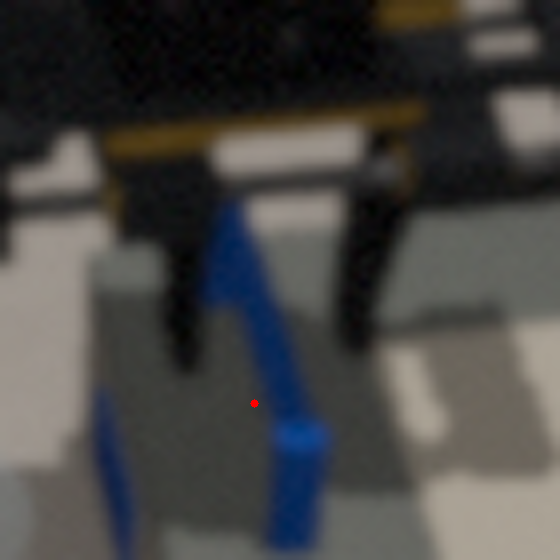

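>>> {"op": "play_rows", "data": {"moves": [[[0,0,0],[0,0,0],0.6],[[0,0,0],[0,0,0],0.6],[[0,0,0],[0,0,0],0.6],[[0,0,0],[0,0,0],0.6],[[0,0,0],[0,0,0],0.6],[[0,0,0],[0,0,0],0.6]], "grip_force": 15}}

```text
time: 6.72
ee_pos: [0.6081, -0.0137, 0.0864]
eef_rot: [0.658, 0.753, -0.001, -0.001]
ft_force: [-5.7, -0.7, 4.2]
width: 0.0114
```

```bash
python3 go.py -55 40 101 0; python3 - <<'E'
from h import *
b=snap('side','s4.png');s=read_state()
I=b['frame'][190:260,320:390,::-1];I=cv2.resize(I,None,fx=8,fy=8,interpolation=cv2.INTER_CUBIC)
u=proj(b,s['ee_pos']);cv2.circle(I,tuple(int(v) for v in (u-[320,190])*8+4),4,(0,0,255),-1)
cv2.imwrite('pics/c6.png',I)
E
```

```text
t 6.725 target [ 0.6086 -0.0135  0.101 ] now [ 0.6081 -0.0137  0.0864] shift cm [ 0.02  0.05 -1.46] turn [-0.0025 -0.0005 -0.0002]
F [-5.66 -0.7   4.25] M [-0.14  1.42  0.02] w 0.0114 q [-0.46  0.41  0.52  1.66 -0.22  1.13  0.25]
tcp in case mm [-55.5  39.8  86.4]
```

View pics/c6.png

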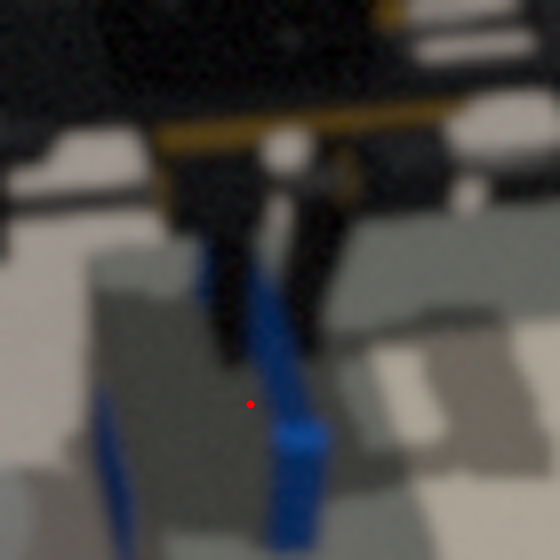

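>>> {"op": "play_rows", "data": {"moves": [[[0,0,0],[0,0,0],2.5],[[0,0,0],[0,0,0],2.5],[[0,-0.1,0],[0,0,0],2.5],[[0,-0.1,0.3],[0,0,0],2.5],[[0,-0.1,0.7],[0,0,0],2.5],[[0,-0.1,0.7],[0,0,0],2.5]]}}

```text
time: 7.52
ee_pos: [0.6081, -0.0136, 0.079]
eef_rot: [0.657, 0.754, -0.0, -0.0]
ft_force: [-0.9, -0.5, -0.2]
width: 0.0255
```

>>> {"op": "play_rows", "data": {"moves": [[[0,0,0],[0,0,0],0.6],[[0,0,0],[0,0,0],0.6],[[0,0,0],[0,0,0],0.6],[[0,0,0],[0,0,0],0.6],[[0,0,0],[0,0,0],0.6]]}}

```text
time: 8.15
ee_pos: [0.6081, -0.0137, 0.0796]
eef_rot: [0.657, 0.754, -0.0, -0.0]
ft_force: [-3.2, -0.8, 3.4]
width: 0.0116
```

```bash
python3 go.py -55 40 101 0
```

```text
t 8.15 target [ 0.6086 -0.0135  0.101 ] now [ 0.6081 -0.0137  0.0796] shift cm [ 0.02  0.05 -2.14] turn [-0.0004 -0.0002  0.    ]
F [-3.25 -0.83  3.41] M [-0.08  0.78  0.01] w 0.0116 q [-0.46  0.41  0.52  1.67 -0.22  1.12  0.25]
tcp in case mm [-55.5  39.8  79.6]
```

>>> {"op": "play_rows", "data": {"moves": [[[0,0,-0.1],[0,0,0],0.6],[[0,0,-0.2],[0,0,0],0.6],[[0,0,-0.3],[0,0,0],0.6],[[0,0,-0.3],[0,0,0],0.6]], "grip_force": 25}}

```text
time: 8.65
ee_pos: [0.6092, -0.0137, 0.0826]
eef_rot: [0.657, 0.754, 0.001, 0.001]
ft_force: [5.9, 0.3, -6.2]
width: 0.0111
```

>>> {"op": "play_rows", "data": {"moves": [[[0,0,-0.1],[0,0,0],0.6],[[0,0,-0.2],[0,0,0],0.6],[[0,0,-0.2],[0,0,0],0.6]]}}

```text
time: 9.02
ee_pos: [0.6095, -0.0136, 0.0837]
eef_rot: [0.657, 0.754, 0.0, 0.001]
ft_force: [11.7, -1.4, -17.2]
width: 0.0115
```

```bash
python3 go.py -55 40 101 0
```

```text
t 9.025 target [ 0.6086 -0.0135  0.101 ] now [ 0.6095 -0.0136  0.0837] shift cm [ 0.02 -0.08 -1.73] turn [0.0022 0.001  0.0005]
F [ 11.68  -1.43 -17.18] M [-0.24 -2.49  0.03] w 0.0115 q [-0.46  0.41  0.52  1.67 -0.22  1.12  0.25]
tcp in case mm [-54.1  39.8  83.7]
```

>>> {"op": "play_rows", "data": {"moves": [[[0,0,0.2],[0,0,0],0.6],[[0,0,0.5],[0,0,0],0.6],[[0,0,0.5],[0,0,0],3],[[0,0,0.5],[0,0,0],4],[[0,0,0.5],[0,0,0],4],[[0,0,-0.5],[0,0,0],4],[[0,0,-4],[0,0,0],4],[[0,0,-8],[0,0,0],4]]}}

```text
time: 10.02
ee_pos: [0.6081, -0.0138, 0.1659]
eef_rot: [0.657, 0.753, -0.0, -0.0]
ft_force: [1.1, 1.1, 0.2]
width: 0.0397
```

```bash
python3 go.py -135 -83 120 90;python3 go.py -135 -83 120 -90
```

```text
t 10.025 target [ 0.546  -0.1462  0.12  ] now [ 0.6081 -0.0138  0.1659] shift cm [-12.28  -7.94   4.59] turn [-4.0000e-04 -4.0000e-04 -1.5709e+00]
F [1.09 1.12 0.23] M [-0.06  0.02  0.01] w 0.0397 q [-0.48  0.34  0.54  1.58 -0.18  1.28  0.22]
tcp in case mm [-55.6  39.8 165.9]
t 10.025 target [ 0.546  -0.1462  0.12  ] now [ 0.6081 -0.0138  0.1659] shift cm [-12.28  -7.94   4.59] turn [-4.0000e-04  4.0000e-04  1.5707e+00]
F [1.09 1.12 0.23] M [-0.06  0.02  0.01] w 0.0397 q [-0.48  0.34  0.54  1.58 -0.18  1.28  0.22]
tcp in case mm [-55.6  39.8 165.9]
```

>>> {"op": "play_rows", "data": {"moves": [[[-1.5,-1,0],[0,0,-0.18],4],[[-3,-2,0],[0,0,-0.36],4],[[-4.5,-3,0],[0,0,-0.54],4],[[-6,-4,0],[0,0,-0.72],4],[[-8,-5,0],[0,0,-0.9],4],[[-10,-6,0],[0,0,-1.08],4],[[-11,-7,0],[0,0,-1.26],4],[[-12.3,-7.9,0],[0,0,-1.44],4]]}}

```text
time: 11.02
ee_pos: [0.5466, -0.1468, 0.1653]
eef_rot: [-0.005, 1.0, 0.0, 0.0]
ft_force: [0.7, 0.1, -0.7]
width: 0.0398
```

```bash
python3 go.py -135 -83 120 90
```

```text
t 11.025 target [ 0.546  -0.1462  0.12  ] now [ 0.5466 -0.1468  0.1653] shift cm [0.06 0.06 4.53] turn [ 0.      0.0008 -0.125 ]
F [ 0.71  0.13 -0.66] M [ 0.    0.03 -0.01] w 0.0398 q [-0.18  0.22  0.42  1.69 -0.1   1.25  1.84]
tcp in case mm [-134.5  -83.7  165.3]
```

>>> {"op": "play_rows", "data": {"moves": [[[0,0,1.5],[0,0,-0.125],4],[[0,0,3],[0,0,-0.125],4],[[0,0,5],[0,0,-0.125],4],[[0,0,5],[0,0,-0.125],4]]}}

```text
time: 11.52
ee_pos: [0.5458, -0.1458, 0.1132]
eef_rot: [-0.064, 0.998, 0.0, -0.001]
ft_force: [-0.3, 0.2, 0.3]
width: 0.0402
```

```bash
python3 go.py -135 -83 80 90; cat > look.py <<'E'
from h import *
import sys
b=snap('side','s_%s.png'%sys.argv[1]);s=read_state()
I=b['frame'][240:310,290:360,::-1];I=cv2.resize(I,None,fx=8,fy=8,interpolation=cv2.INTER_CUBIC)
u=proj(b,s['ee_pos']);cv2.circle(I,tuple(int(v) for v in (u-[290,240])*8+4),4,(0,0,255),-1)
cv2.imwrite('pics/k_%s.png'%sys.argv[1],I)
E
python3 look.py 1
```

```text
t 11.525 target [ 0.546  -0.1462  0.08  ] now [ 0.5458 -0.1458  0.1132] shift cm [-0.03 -0.04  3.32] turn [ 0.0007 -0.0028 -0.0079]
F [-0.32  0.19  0.3 ] M [ 0.04  0.   -0.  ] w 0.0402 q [-0.16  0.27  0.4   1.75 -0.11  1.15  1.97]
tcp in case mm [-135.2  -82.6  113.2]
```

View pics/k_1.png

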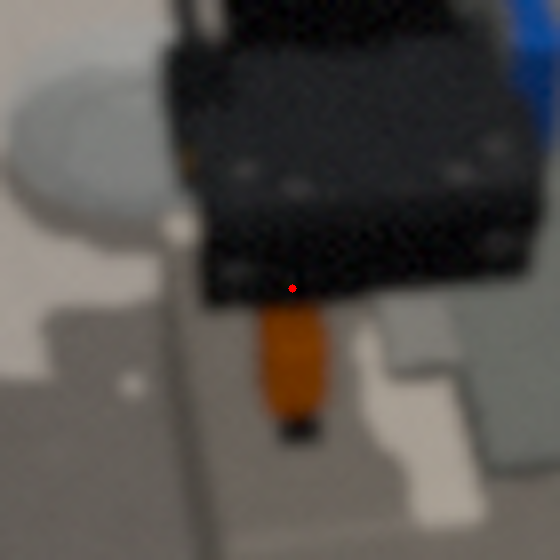

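>>> {"op": "play_rows", "data": {"moves": [[[0,0,1],[0,0,0],4],[[0,0,2],[0,0,0],4],[[0,0,2.8],[0,0,0],4],[[0,0,3.3],[0,0,0],4],[[0,0,3.3],[0,0,0],4]]}}

```text
time: 12.2
ee_pos: [0.5465, -0.1463, 0.0811]
eef_rot: [-0.065, 0.998, 0.0, -0.0]
ft_force: [-0.0, -0.3, 0.0]
width: 0.0394
```

```bash
python3 go.py -135 -83 80 90;python3 look.py 2
```

```text
t 12.2 target [ 0.546  -0.1462  0.08  ] now [ 0.5465 -0.1463  0.0811] shift cm [0.05 0.01 0.11] turn [ 0.0002 -0.0007 -0.0058]
F [-0.03 -0.28  0.02] M [ 0.03 -0.02  0.01] w 0.0394 q [-0.15  0.3   0.39  1.78 -0.13  1.09  1.99]
tcp in case mm [-134.5  -83.1   81.1]
```

View pics/k_2.png

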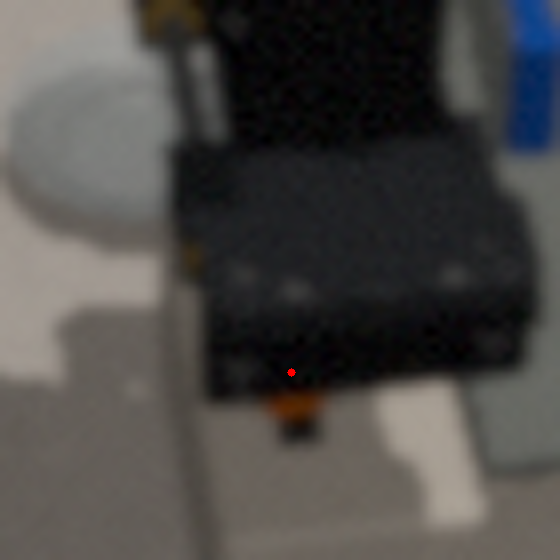

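>>> {"op": "play_rows", "data": {"moves": [[[0,0,0],[0,0,0],1.2],[[0,0,0],[0,0,0],1.2],[[0,0,0],[0,0,0],1.2],[[0,0,0],[0,0,0],1.2],[[0,0,0],[0,0,0],1.2]], "grip_force": 8}}

```text
time: 12.88
ee_pos: [0.5467, -0.1463, 0.0815]
eef_rot: [-0.065, 0.998, 0.0, -0.0]
ft_force: [-0.4, -0.1, 0.6]
width: 0.0127
```

```bash
python3 go.py -135 -83 80 90
```

```text
t 12.875 target [ 0.546  -0.1462  0.08  ] now [ 0.5467 -0.1463  0.0815] shift cm [0.07 0.02 0.15] turn [ 0.0001 -0.     -0.0057]
F [-0.45 -0.11  0.62] M [ 0.01 -0.02 -0.01] w 0.0127 q [-0.15  0.3   0.39  1.78 -0.13  1.09  1.99]
tcp in case mm [-134.3  -83.2   81.5]
```

>>> {"op": "play_rows", "data": {"moves": [[[0,0,0],[0,0,0],4],[[0,0,0],[0,0,0],4],[[0,0,0],[0,0,0],4],[[0,0,0],[0,0,0],4],[[0,0,0.5],[0,0,0],4],[[0,0,1],[0,0,0],4],[[0,0,1.5],[0,0,0],4],[[0,0,1.5],[0,0,0],4]]}}

```text
time: 13.88
ee_pos: [0.5463, -0.1462, 0.0659]
eef_rot: [-0.065, 0.998, 0.0, -0.001]
ft_force: [-0.2, 0.3, 0.6]
width: 0.0398
```

>>> {"op": "play_rows", "data": {"moves": [[[0,0,0.4],[0,0,0],4],[[0,0,0.7],[0,0,0],4],[[0,0,0.7],[0,0,0],1.2],[[0,0,0.7],[0,0,0],1.2],[[0,0,0.7],[0,0,0],1.2],[[0,0,0.7],[0,0,0],1.2],[[0,0,0.7],[0,0,0],1.2],[[0,0,0.7],[0,0,0],1.2]]}}

```text
time: 14.88
ee_pos: [0.5467, -0.1451, 0.0596]
eef_rot: [-0.066, 0.998, 0.001, -0.0]
ft_force: [-2.2, 5.3, 3.0]
width: 0.0157
```

```bash
python3 go.py -135 -83 80 90; python3 look.py 3
```

```text
t 14.875 target [ 0.546  -0.1462  0.08  ] now [ 0.5467 -0.1451  0.0596] shift cm [ 0.08 -0.1  -2.04] turn [ 0.0014 -0.0001 -0.0047]
F [-2.24  5.31  2.97] M [1.27 0.5  0.1 ] w 0.0157 q [-0.15  0.33  0.39  1.8  -0.14  1.04  2.  ]
tcp in case mm [-134.2  -82.    59.6]
```

View pics/k_3.png

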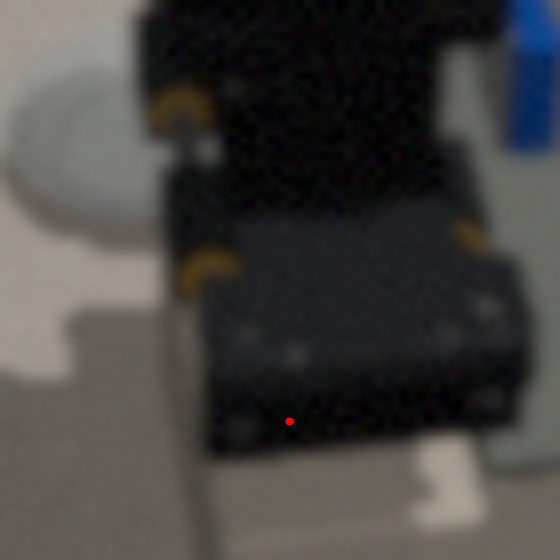

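>>> {"op": "play_rows", "data": {"moves": [[[0,0.4,0],[0,0,0],1.2],[[0,0.8,0],[0,0,0],1.2],[[0,1.2,0],[0,0,0],1.2],[[0,1.6,0],[0,0,0],1.2],[[0,2.0,0],[0,0,0],1.2],[[0,2.4,0],[0,0,0],1.2],[[0,2.4,0],[0,0,0],1.2]], "grip_force": 15}}

```text
time: 15.8
ee_pos: [0.5435, -0.1217, 0.0596]
eef_rot: [-0.065, 0.998, 0.0, -0.0]
ft_force: [-1.4, -1.0, 3.4]
width: 0.0159
```

```bash
python3 go.py -135 -55 59 90
```

```text
t 15.8 target [ 0.5422 -0.1185  0.059 ] now [ 0.5435 -0.1217  0.0596] shift cm [0.08 0.34 0.06] turn [ 0.0008 -0.0003 -0.0051]
F [-1.41 -1.05  3.43] M [-0.06  0.45  0.04] w 0.0159 q [-0.18  0.31  0.38  1.82 -0.13  1.04  1.95]
tcp in case mm [-134.2  -58.4   59.6]
```

>>> {"op": "play_rows", "data": {"moves": [[[0,0.2,0],[0,0,0],1.2],[[0,0.4,0],[0,0,0],1.2],[[0,0.55,0],[0,0,0],1.2],[[0,0.55,0],[0,0,0],1.2]]}}

```text
time: 16.3
ee_pos: [0.5428, -0.1169, 0.0596]
eef_rot: [-0.065, 0.998, 0.0, -0.0]
ft_force: [-2.4, -3.0, 5.2]
width: 0.0159
```

```bash
python3 go.py -135 -55 59 90
```

```text
t 16.3 target [ 0.5422 -0.1185  0.059 ] now [ 0.5428 -0.1169  0.0596] shift cm [ 0.08 -0.15  0.06] turn [ 0.0003 -0.0002 -0.0056]
F [-2.4  -2.96  5.25] M [-0.49  0.58  0.09] w 0.0159 q [-0.19  0.31  0.37  1.82 -0.13  1.04  1.94]
tcp in case mm [-134.2  -53.5   59.6]
```

>>> {"op": "play_rows", "data": {"moves": [[[0,0.15,0],[0,0,0],1.2],[[0,0.3,0],[0,0,0],1.2],[[0,0.3,0],[0,0,0],1.2]]}}

```text
time: 16.68
ee_pos: [0.5426, -0.1152, 0.0596]
eef_rot: [-0.065, 0.998, -0.001, 0.0]
ft_force: [-1.2, -7.1, 3.4]
width: 0.0159
```

```bash
python3 go.py -135 -55 59 90
```

```text
t 16.675 target [ 0.5422 -0.1185  0.059 ] now [ 0.5426 -0.1152  0.0596] shift cm [ 0.08 -0.32  0.06] turn [-0.0013  0.0003 -0.0065]
F [-1.17 -7.08  3.42] M [-1.52  0.22  0.1 ] w 0.0159 q [-0.19  0.3   0.37  1.83 -0.13  1.03  1.93]
tcp in case mm [-134.2  -51.8   59.6]
```

>>> {"op": "play_rows", "data": {"moves": [[[0,0.1,0],[0,0,0],1.2],[[0,0.2,0],[0,0,0],1.2],[[0,0.2,0],[0,0,0],1.2]]}}

```text
time: 17.05
ee_pos: [0.5426, -0.1152, 0.0596]
eef_rot: [-0.064, 0.998, -0.002, 0.001]
ft_force: [1.0, -12.3, 0.6]
width: 0.016
```

```bash
python3 go.py -135 -55 59 90
```

```text
t 17.05 target [ 0.5422 -0.1185  0.059 ] now [ 0.5426 -0.1152  0.0596] shift cm [ 0.07 -0.32  0.06] turn [-0.0036  0.0009 -0.0079]
F [  1.   -12.31   0.58] M [-2.8  -0.27  0.16] w 0.016 q [-0.2   0.3   0.37  1.83 -0.12  1.03  1.93]
tcp in case mm [-134.2  -51.8   59.6]
```

>>> {"op": "play_rows", "data": {"moves": [[[0,-0.2,0],[0,0,0],1.2],[[0,-0.25,0],[0,0,0],4],[[0,-0.25,0],[0,0,0],4],[[0,-0.25,0],[0,0,0],4],[[0,-0.25,0],[0,0,0],4],[[0,-0.25,-3],[0,0,0],4],[[0,-0.25,-7],[0,0,0],4],[[0,-0.25,-11],[0,0,0],4]]}}

```text
time: 18.05
ee_pos: [0.5424, -0.1144, 0.1707]
eef_rot: [-0.065, 0.998, 0.0, -0.0]
ft_force: [0.5, 0.6, -0.3]
width: 0.0399
```

```bash
python3 go.py -55.5 40 165 0;
```

```text
t 18.05 target [ 0.6081 -0.0136  0.165 ] now [ 0.5424 -0.1144  0.1707] shift cm [-7.83  9.14  0.57] turn [ 0.0000e+00 -3.0000e-04  1.5652e+00]
F [ 0.48  0.55 -0.28] M [ 0.03 -0.07 -0.01] w 0.0399 q [-0.22  0.19  0.39  1.71 -0.08  1.26  1.89]
tcp in case mm [-134.3  -51.   170.7]
```

>>> {"op": "play_rows", "data": {"moves": [[[-0.8,1,0],[0,0,0.18],4],[[-1.6,2,0],[0,0,0.36],4],[[-2.6,3,0],[0,0,0.54],4],[[-3.6,4,0],[0,0,0.72],4],[[-4.6,5.4,0],[0,0,0.9],4],[[-5.8,6.8,0],[0,0,1.08],4],[[-6.8,8,0],[0,0,1.26],4],[[-7.8,9.1,0],[0,0,1.44],4]]}}

```text
time: 19.05
ee_pos: [0.6083, -0.0134, 0.1694]
eef_rot: [0.611, 0.791, 0.0, -0.0]
ft_force: [-0.6, -1.0, 0.4]
width: 0.0397
```

```bash
python3 go.py -55.5 40 80 0;
```

```text
t 19.05 target [ 0.6081 -0.0136  0.08  ] now [ 0.6083 -0.0134  0.1694] shift cm [-0.01 -0.02  8.94] turn [-1.000e-04 -3.000e-04  1.196e-01]
F [-0.62 -1.01  0.42] M [-0.12  0.06 -0.01] w 0.0397 q [-0.46  0.33  0.51  1.57 -0.16  1.29  0.33]
tcp in case mm [-55.3  40.1 169.4]
```

>>> {"op": "play_rows", "data": {"moves": [[[0,0,0],[0,0,0.12],4],[[0,0,2],[0,0,0.12],4],[[0,0,2.4],[0,0,0.12],4]]}}

```text
time: 19.42
ee_pos: [0.6073, -0.0139, 0.1443]
eef_rot: [0.655, 0.755, -0.001, -0.001]
ft_force: [0.4, -0.1, 0.2]
width: 0.0399
```

```bash
python3 go.py -55.5 40 80 0; python3 - <<'E'
from h import *
b=snap('side','s9.png')
cv2.imwrite('pics/c9.png',cv2.resize(b['frame'][170:310,290:430,::-1],None,fx=4,fy=4,interpolation=cv2.INTER_CUBIC))
E
```

```text
t 19.425 target [ 0.6081 -0.0136  0.08  ] now [ 0.6073 -0.0139  0.1443] shift cm [0.02 0.1  6.43] turn [-0.0021 -0.0002  0.0057]
F [ 0.4  -0.11  0.24] M [-0.02  0.07 -0.02] w 0.0399 q [-0.47  0.35  0.52  1.6  -0.18  1.24  0.23]
tcp in case mm [-56.4  39.8 144.3]
```

View pics/c9.png

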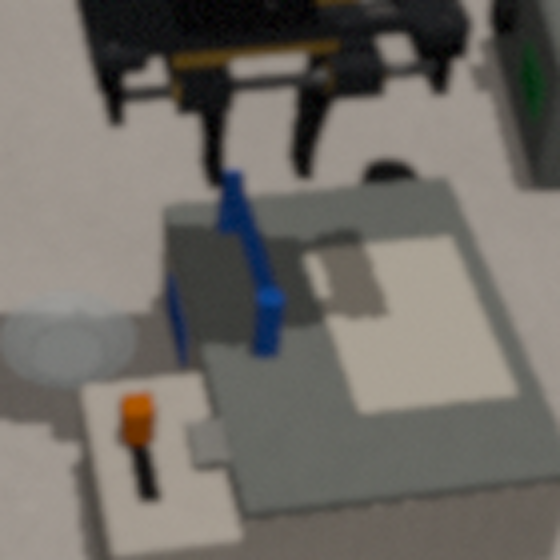

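>>> {"op": "play_rows", "data": {"moves": [[[0,0,2],[0,0,0],4],[[0,0,4],[0,0,0],4],[[0,0,5.5],[0,0,0],4],[[0,0,6.5],[0,0,0],3],[[0,0,6.5],[0,0,0],0.6],[[0,0,6.5],[0,0,0],0.6],[[0,0,6.5],[0,0,0],0.6],[[0,0,6.5],[0,0,0],0.6]], "grip_force": 15}}

```text
time: 20.48
ee_pos: [0.6083, -0.0142, 0.0812]
eef_rot: [0.656, 0.755, 0.0, 0.0]
ft_force: [-2.2, -0.6, 4.8]
width: 0.0114
```

>>> {"op": "play_rows", "data": {"moves": [[[0,0,0],[0,0,0],0.6],[[0,0,0],[0,0,0],0.6]], "grip_force": 20}}

```text
time: 20.72
ee_pos: [0.6083, -0.0143, 0.0812]
eef_rot: [0.656, 0.755, 0.0, 0.0]
ft_force: [-3.7, 0.3, 6.1]
width: 0.0115
```

```bash
python3 go.py -55.5 40 80 0; python3 - <<'E'
import numpy as np
r=np.hypot(140,50);t0=np.arctan2(50,140)
for d in range(0,50,3):
    a=t0+np.radians(d);print(d,'dx',round((140-r*np.cos(a))/10,2),'dz',round((r*np.sin(a)-50)/10,2))
E
```

```text
t 20.725 target [ 0.6081 -0.0136  0.08  ] now [ 0.6083 -0.0143  0.0812] shift cm [ 0.07 -0.    0.12] turn [ 0.0005 -0.0002  0.005 ]
F [-3.75  0.33  6.05] M [-0.19  0.83 -0.  ] w 0.0115 q [-0.45  0.41  0.5   1.67 -0.21  1.12  0.25]
tcp in case mm [-55.5  39.3  81.2]
0 dx 0.0 dz -0.0
3 dx 0.28 dz 0.73
6 dx 0.6 dz 1.44
9 dx 0.95 dz 2.13
12 dx 1.35 dz 2.8
15 dx 1.77 dz 3.45
18 dx 2.23 dz 4.08
21 dx 2.72 dz 4.69
24 dx 3.24 dz 5.26
27 dx 3.8 dz 5.81
30 dx 4.38 dz 6.33
33 dx 4.98 dz 6.82
36 dx 5.61 dz 7.27
39 dx 6.27 dz 7.7
42 dx 6.94 dz 8.08
45 dx 7.64 dz 8.44
48 dx 8.35 dz 8.75
```

>>> {"op": "play_rows", "data": {"moves": [[[0,0.07,-0.2],[0,0,0],0.6],[[0,0.14,-0.36],[0,0,0],0.6],[[0,0.21,-0.55],[0,0,0],0.6],[[0,0.28,-0.73],[0,0,0],0.6],[[0,0.36,-0.9],[0,0,0],0.6],[[0,0.44,-1.09],[0,0,0],0.6]]}}

```text
time: 21.48
ee_pos: [0.6121, -0.0137, 0.0914]
eef_rot: [0.656, 0.755, -0.0, -0.0]
ft_force: [-4.3, -1.7, -2.9]
width: 0.0116
```

```bash
python3 go.py -55.5 40 80 0
```

```text
t 21.475 target [ 0.6081 -0.0136  0.08  ] now [ 0.6121 -0.0137  0.0914] shift cm [ 0.07 -0.39  1.14] turn [-0.0009 -0.0001  0.0049]
F [-4.35 -1.7  -2.88] M [-0.41  1.07 -0.07] w 0.0116 q [-0.45  0.41  0.5   1.65 -0.21  1.14  0.25]
tcp in case mm [-51.6  39.3  91.4]
```

>>> {"op": "play_rows", "data": {"moves": [[[0,0.16,-0.35],[0,0,0],0.6],[[0,0.33,-0.7],[0,0,0],0.6],[[0,0.51,-1.04],[0,0,0],0.6],[[0,0.71,-1.38],[0,0,0],0.6],[[0,0.91,-1.71],[0,0,0],0.6],[[0,1.12,-2.04],[0,0,0],0.6],[[0,1.33,-2.36],[0,0,0],0.6],[[0,1.56,-2.68],[0,0,0],0.6]]}}

```text
time: 22.48
ee_pos: [0.6266, -0.0116, 0.1185]
eef_rot: [0.656, 0.755, -0.001, -0.001]
ft_force: [-10.9, -1.4, 2.0]
width: 0.0112
```

```bash
python3 go.py -55.5 40 80 0; python3 - <<'E'
from h import *
b=snap('side','s10.png')
cv2.imwrite('pics/c10.png',cv2.resize(b['frame'][150:310,280:440,::-1],None,fx=3.5,fy=3.5,interpolation=cv2.INTER_CUBIC))
E
```

```text
t 22.475 target [ 0.6081 -0.0136  0.08  ] now [ 0.6266 -0.0116  0.1185] shift cm [ 0.07 -1.85  3.86] turn [-0.0029 -0.0006  0.0047]
F [-10.88  -1.39   1.99] M [-0.5   2.65 -0.05] w 0.0112 q [-0.45  0.42  0.51  1.58 -0.21  1.21  0.24]
tcp in case mm [-36.9  39.4 118.5]
```

View pics/c10.png

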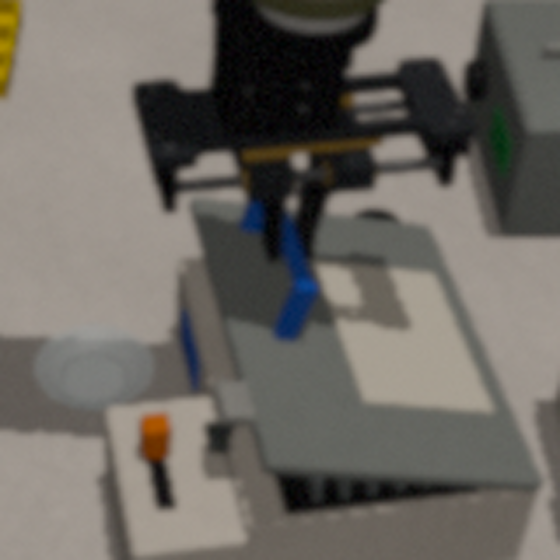

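>>> {"op": "play_rows", "data": {"moves": [[[0,0.1,-0.31],[0,0,0],0.6],[[0,0.33,-0.62],[0,0,0],0.6],[[0,0.58,-0.92],[0,0,0],0.6],[[0,0.84,-1.21],[0,0,0],0.6],[[0,1.1,-1.49],[0,0,0],0.6],[[0,1.37,-1.77],[0,0,0],0.6],[[0,1.66,-2.04],[0,0,0],0.6],[[0,1.94,-2.31],[0,0,0],0.6]]}}

```text
time: 23.52
ee_pos: [0.6463, -0.0089, 0.1424]
eef_rot: [0.656, 0.755, -0.0, -0.001]
ft_force: [-13.4, -1.9, 6.5]
width: 0.0113
```

```bash
python3 go.py -55.5 40 80 0
```

```text
t 23.525 target [ 0.6081 -0.0136  0.08  ] now [ 0.6463 -0.0089  0.1424] shift cm [ 0.07 -3.83  6.24] turn [-0.0018 -0.0005  0.0048]
F [-13.41  -1.91   6.51] M [-0.48  2.89 -0.02] w 0.0113 q [-0.44  0.44  0.51  1.49 -0.22  1.27  0.24]
tcp in case mm [-17.1  39.4 142.4]
```

>>> {"op": "play_rows", "data": {"moves": [[[0,0.1,-0.4],[0,0,0],0.6],[[0,0.4,-0.65],[0,0,0],0.6],[[0,0.7,-0.89],[0,0,0],0.6],[[0,1.0,-1.12],[0,0,0],0.6],[[0,1.35,-1.35],[0,0,0],0.6],[[0,1.68,-1.56],[0,0,0],0.6],[[0,2.0,-1.77],[0,0,0],0.6],[[0,2.35,-1.96],[0,0,0],0.6]]}}

```text
time: 24.52
ee_pos: [0.6703, -0.0055, 0.162]
eef_rot: [0.656, 0.755, -0.0, -0.0]
ft_force: [-7.9, -2.3, 4.3]
width: 0.0114
```

```bash
python3 go.py -55.5 40 80 0; python3 - <<'E'
from h import *
b=snap('side','s11.png')
cv2.imwrite('pics/c11.png',cv2.resize(b['frame'][140:300,280:440,::-1],None,fx=3.5,fy=3.5,interpolation=cv2.INTER_CUBIC))
E
```

```text
t 24.525 target [ 0.6081 -0.0136  0.08  ] now [ 0.6703 -0.0055  0.162 ] shift cm [ 0.08 -6.26  8.2 ] turn [-0.0003 -0.0003  0.0049]
F [-7.94 -2.32  4.3 ] M [-0.75  1.81  0.01] w 0.0114 q [-0.42  0.48  0.51  1.4  -0.24  1.32  0.24]
tcp in case mm [  7.1  39.5 162. ]
```

View pics/c11.png

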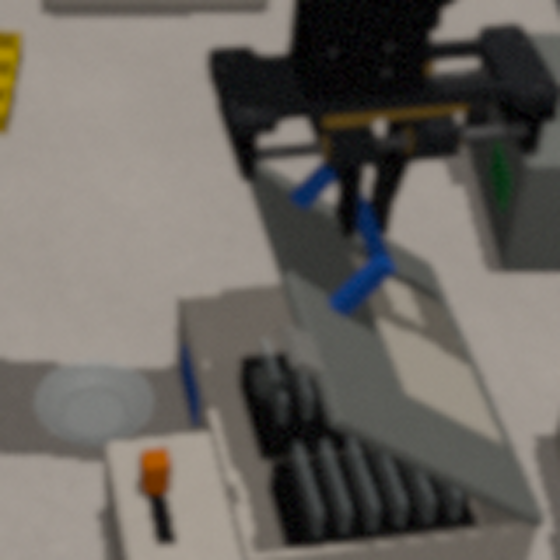

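>>> {"op": "play_rows", "data": {"moves": [[[0,0.25,-0.22],[0,0,0],0.6],[[0,0.55,-0.4],[0,0,0],0.6],[[0,0.85,-0.55],[0,0,0],0.6],[[0,1.1,-0.68],[0,0,0],0.6],[[0,1.1,-0.68],[0,0,0],0.6],[[0,1.1,-0.68],[0,0,0],0.6]]}}

```text
time: 25.32
ee_pos: [0.6816, -0.0039, 0.1688]
eef_rot: [0.656, 0.755, 0.0, 0.0]
ft_force: [-4.3, -2.2, 2.5]
width: 0.0113
```

```bash
python3 go.py -55.5 40 80 0; python3 - <<'E'
from h import *
b=snap('side','s12.png');a=snap('top','t12.png')
I=b['frame'][140:300,280:440,::-1]
I=np.ascontiguousarray(cv2.resize(I,None,fx=4,fy=4,interpolation=cv2.INTER_CUBIC))
# predicted lid front edge & handle ends for angles
q=[0.6685498,-0.04567807,0.13590967];c,s=np.cos(q[2]),np.sin(q[2])
def W(x,y,z):return np.array([q[0]+(c*x-s*y)/1e3,q[1]+(s*x+c*y)/1e3,z/1e3])
for d,col in((40,(0,0,255)),(45,(0,255,0)),(50,(0,255,255))):
    t=np.radians(d)
    for (x,y,z) in((-90,-120,80),(-90,120,80),(-55,-10,120),(-55,90,120)):
        rx,rz=x-85,z-70
        X=W(85+rx*np.cos(t)+rz*np.sin(t),y,70-rx*np.sin(t)+rz*np.cos(t))
        u=proj(b,X);cv2.circle(I,tuple(int(v) for v in (u-[280,140])*4+2),3,col,-1)
cv2.imwrite('pics/c12.png',I)
E
```

```text
t 25.325 target [ 0.6081 -0.0136  0.08  ] now [ 0.6816 -0.0039  0.1688] shift cm [ 0.08 -7.42  8.88] turn [ 0.001  -0.0001  0.005 ]
F [-4.34 -2.16  2.47] M [-0.7   1.15 -0.03] w 0.0113 q [-0.41  0.5   0.51  1.35 -0.24  1.35  0.24]
tcp in case mm [ 18.6  39.6 168.8]
```

View pics/c12.png

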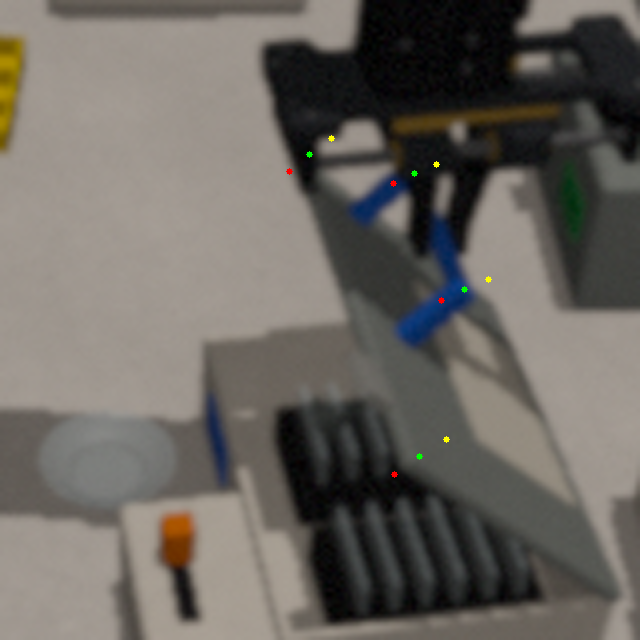

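View pics/t12.png

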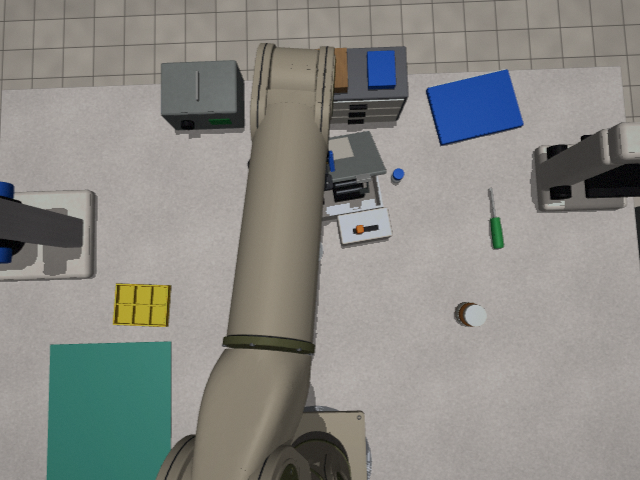

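>>> {"op": "play_rows", "data": {"moves": [[[0,0,0],[0,0,0],0.6],[[0,0,0],[0,0,0],0.6],[[0,0,0],[0,0,0],0.6],[[0,0,0],[0,0,0],0.6]]}}

```text
time: 25.92
ee_pos: [0.6816, -0.004, 0.1688]
eef_rot: [0.656, 0.755, 0.0, 0.0]
ft_force: [-5.0, -2.4, 2.9]
width: 0.0116
```

```bash
python3 -c "
from bench import *
s=read_state();print(s['time'],s['ee_pos'],s['width'],s['ft_force']);print(close_job())"
```

```text
25.925 [ 0.68164492 -0.00396288  0.16881289] 0.011585473842780358 [-5.00465652 -2.41808996  2.86055442]
the job is handed in; nothing more can be done
None
```

The job is handed in at 25.9 s: the lid is open to about 45° and the gripper is still holding it by the handle.

- **Tug:** I pulled the handle up before touching the catch. It rose about 4 mm and then stopped dead at about 17 N, so the lid was caught.
- **Catch:** I let go of the handle, pinched the orange knob and slid it left until it hit its end stop, where the force rose to 12 N with no further movement. A picture shows the knob at the left end of its slot.
- **Lid:** I gripped the handle again and raised it along its arc at about 12° per second.
- **Last checks:** The arm's position puts the lid at about 44.8°, and the side picture agrees to within a degree or two. The jaws are 11.6 mm apart on the 12 mm bar, with 6–7 N on the wrist and the pose steady. The things visible in the last pictures stand where they were; the arm hid the dish and eyepiece from the top camera, though the side view showed the dish.

**Disagreement in the readings:** the real fingertips sit about 2 cm or more higher than the reported tool position. The first attempt to grip the handle therefore closed just above the bar, and a first try at the knob closed above it. Neither met any force. I found the right heights by looking and feeling for contact.

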